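# Start the analyser and scan the sample label

### The arm

A 7-joint arm with a two-finger parallel gripper is mounted at the origin on the work surface. World frame = base frame: x ahead of the robot, y to its left, z up, the work surface at z = 0. Lengths are in m, angles in rad, forces in N, time in s.
With the tool pointing down it reaches from about 0.4 to 0.925 m from the base axis. Payload 4.1 kg.
Tool frame: the origin (TCP) lies between the finger pads; the fingertips stand 11 mm ahead of it and the grasp point (between the pads) lies 8 mm behind it (arm.tip_extent is the distance from the TCP to the fingertips, in m); z points along the fingers, y is the line along which they close (so a half turn about z gives the same grasp; the last joint's range is limited). The gripper opens to 85 mm and grips with 20 to 120 N. Pads are 22 mm wide; open, the fingers measure 114 mm over their backs; the gripper's body (76 mm by 85 mm) begins 54 mm behind the grasp point. The pads swing forward as they close: fully open they stand 13 mm farther back than shut.
Start: joints at [1.15, 0.398, 0.045, 1.537, -0.019, 1.207, -0.051], TCP at [0.206, -0.617, 0.214] pointing down, gripper open.
Joint ranges: [-2.82, 2.82], [-0.49, 2.23], [-1.37, 1.46], [0, 2.46], [-1.36, 4.5], [0.23, 2], [-2.94, 2.94]. Speed limits (rad/s): [2.57, 2.57, 3.14, 3.14, 3.14, 3.14, 3.14].

### API

Orientations are given as a 3x3 rotation matrix whose columns are the frame's x, y, z axes.
In Python, from workcell import arm gives the robot as it stands.
- The arm moves only by the tool servo_tool, never from a script. Its argument "steps" is a list of rows, each a list of 7 numbers: the turn, a rotation vector about the tool's x, y, z in rad, then the shift along the tool's x, y, z in cm, then the opening, from 0 (shut) to 1 (fully open). In form: [[wx, wy, wz, x, y, z, fingers], ...]. A call has 1 to 10 rows; each row is the pose to reach, as a shift and turn from the pose commanded when the call began, along the tool's axes at that moment; what a row does not reach only later rows make up. A row lasts 1/8 s, in which the tool goes at most 62.5 mm and 10.7 degrees, less where a joint would pass 70% of its speed; a pose out of reach is approached as far as the arm can. A call with a gripper value outside its range is refused whole. The fingers move at their own pace and stop on an object; "force" is the grip in N (left out, the last holds). Time passes only in rows, so rows that repeat a pose let the fingers close. It gives the time, the measured TCP pose, the force, the opening and the grip force at its end, in the units of the state.
- arm.observe(): the state, without advancing time (a new reading comes with each control period).
- arm.snapshot(name): name is "side" or "top"; returns the picture (480x640x3 uint8, red, green, blue); there is no depth.
- arm.camera_model(name): a dict with "mtx" (3x3 intrinsics, pixels), "origin" and "rotation" of the camera in the world. Camera axes: x right, y down, z forward; pixel columns grow to the right and rows downward; lengths in m; the calibration is good to about 2 mm. A picture is of the moment at which its call begins. camera_model takes no time and is no camera call.
- arm.job_done(): hands the job in; it is judged then, once.
The state is a dict: "time_s": time; "joints": joint angles; "qvel": joint speeds; "joint_efforts": joint torques, N m; "eef_pos": TCP position; "tool_rot": TCP orientation; "contact_force": force on the tool from outside, world axes, zero at the start; "ft_torque": the same for the moment, N m; "width": finger opening in m; "grip_force": force on a finger pad.
Only numpy, scipy, OpenCV 4.12 (cv2) and the standard library are available. Lean on these libraries where they do the work, as an engineer would, in place of code of your own. Each camera call takes 0.05 s, during which the arm holds its last target. There are 200 camera calls.

### The job

Turn the analyser's rotary main switch clockwise from off, past standby, until it is fully on and stays there by itself. Then take the hand scanner from its pad, aim its window squarely at the middle of the bar-code label on the sample rack from several centimetres away and hold it still there for a full second. Finally set the scanner down again, flat, along the middle of its pad, and let go, without disturbing anything else on the bench.

Things in the scene. Friction and masses are not known exactly. Their poses are not given: they have to be found in the camera images.
- console: White wedge-shaped analyser console, fixed: 245 mm deep (x -120 to +125 mm), 190 mm wide, 30 mm high at its front edge; from there a panel rises away from the robot at 35 degrees, 200 mm up the slope, to 145 mm high, then flat to the back. Origin: underside, midway across. Its front (-x) faces roughly towards the robot.
- switch_plate: Frame of the round switch plate on the console's sloping panel. Origin: on the panel surface, on the switch's turning axis, 82 mm above the bench. z: out of the panel along the turning axis (35 degrees from vertical, leaning to the robot); x: up the slope; y: to the left seen from the robot.
- screen_edge (a point): Middle of the free edge of a clear splash screen, 170 mm wide, 4 mm thick, that stands square out of the panel 98 mm up the slope from the switch's axis and reaches 90 mm out. It partly roofs the switch: come in along the switch's axis, not from straight above.
- switch_grip (a point): Point on the turning axis 33 mm out from the panel, inside the switch's bar: where to grip.
- switch_pointer (a point): Nose of the switch handle's pointer end, 44 mm from the axis. The handle is a grey bar 86 mm long (blunt end 42 mm on the other side of the axis), 16 mm wide, from 10 to 52 mm out from the panel (lower at the nose), on a disc 64 mm across.
- switch (a joint): Angle (rad) of the rotary main switch, growing clockwise as one faces the panel. Spring detents: 0 off (pointer 1.2 rad left of straight up the slope, one pip), 1.2 standby (straight up the slope, two pips), 2.4 on (1.2 rad right, three pips, end stop). Pointer angle in switch_plate, x towards y, = 1.2 - value. Up to 0.17 N m to turn; let go between detents it springs to one.
- rack: Aluminium sample rack, fixed: sloping label holder in front (x -100 to -30 mm, 150 mm wide, 90 mm high), behind it a block (x -30 to +100 mm, 170 mm wide, 50 mm high) with three amber bottles reaching 121 mm. Origin: underside. Its front (-x) faces roughly towards the robot.
- label: White bar-code label, 75 mm wide and 45 mm high, on the rack's sloping front, which is at 45 degrees. Origin: middle of the label, 55 mm above the bench. z: out of the label (45 degrees up, towards the robot); x: up the slope; y: to the left seen from the robot.
- scanner: Loose grey hand-held bar-code scanner, about 160 g, 160 mm long, flat underneath, lying on its pad. Origin: underside, mid-length. x: to the wider head; z: up. Handle x -80 to +45 mm, 34 mm wide and high (grip it at the origin, across y); head x 45 to 80 mm, 48 mm wide, 40 mm high, its lower front corner cut off at 45 degrees for the window.
- scanner_eye: The scanner's window, 36 x 22 mm, in the cut-off lower front corner of the head, 67.5 mm ahead of the scanner's origin and 13.5 mm above its underside. Origin: middle of the window. x: the line of sight, forwards and 45 degrees downwards when the scanner is held level. It reads a label squarely in front of it, some 40 to 120 mm away.
- pad: Black rubber pad for the scanner, fixed to the bench, 220 x 100 mm, 12 mm thick. Origin: underside, middle. x along its length; the top is at z = 12 mm.
- beaker: Bystander, loose: glass beaker, 70 mm across, 90 mm high. Origin: centre of the underside.
- reagent: Bystander, loose: amber bottle with white cap, 60 mm across, 140 mm high. Origin: centre of the underside.
- mouse: Bystander, loose: black computer mouse, 105 mm long, 34 mm high. Origin: centre of the underside.
- tip_box: Bystander, loose: box of pipette tips with clear lid, 85 x 120 mm, 65 mm high. Origin: centre of the underside.
- jar: Bystander, loose: glass jar, 70 mm across, 80 mm high. Origin: centre of the underside.
- mug: Bystander, loose: white mug, 80 mm across, 95 mm high. Origin: centre of the underside.
- notebook: Bystander, loose: blue notebook, 150 x 210 mm, 14 mm thick. Origin: centre of the underside.
Things that resemble listed ones, but are neither listed nor needed, are in the scene too. Several things have the shape of the pad; the one meant has the colours described above.

How it is judged:
By the outcome, as a careful person would: the job done as asked, in the order asked, and still so for the second after the job is handed in, with the robot touching nothing.
It also fails if it takes over 72 s, if anything falls off the work surface, if the arm or the gripper's body presses on something with over 40 N, if the wrist force passes 120 N, or if a joint passes its speed limit or range.

## Working session

There is one attempt and no reset: what is moved stays moved. The work goes in short steps, Python scripts to look and compute and a tool call to move; the robot and the scene stay as the last step left them, time stands still between calls to the robot, and variables do not carry over. Pictures are saved under pics/ and viewed, at most 10 in all, crops included, and the job is handed in when it is done.

Besides the shell and the picture viewer there is one more tool, called after ">>>" as name(argument=value, ...) on one line, values as JSON. servo_tool: Moves the arm, as the interface text tells. Its arguments: {"type":"object","properties":{"steps":{"type":"array"},"force":{"type":"number"}},"required":["steps"]}

```bash
mkdir -p pics; python3 - <<'E'
from workcell import arm
import cv2
for n in("side","top"):
    im=arm.snapshot(n); cv2.imwrite(f"pics/{n}0.png",im[:,:,::-1])
    m=arm.camera_model(n); print(n,m)
print(arm.observe(),arm.tip_extent)
E
```

```text
side {'mtx': array([[618.4091651 ,   0.        , 306.7215713 ],
       [  0.        , 618.4091651 , 237.86315529],
       [  0.        ,   0.        ,   1.        ]]), 'origin': array([-0.10964647, -1.22845784,  1.24935856]), 'rotation': array([[ 0.90135527, -0.27322733,  0.33601415],
       [-0.43307115, -0.56356033,  0.70345514],
       [-0.00283892, -0.77958103, -0.62629494]])}
top {'mtx': array([[443.13843523,   0.        , 313.80127407],
       [  0.        , 443.13843523, 240.98722011],
       [  0.        ,   0.        ,   1.        ]]), 'origin': array([ 0.43679548, -0.00492008,  1.42410171]), 'rotation': array([[-8.49173075e-04, -9.99141458e-01,  4.14201155e-02],
       [-9.99985104e-01,  6.25109001e-04, -5.42219895e-03],
       [ 5.39165167e-03, -4.14241029e-02, -9.99127106e-01]])}
{'time_s': 0.1, 'joints': array([ 1.15001876,  0.3991575 ,  0.04505641,  1.53775026, -0.01868698,
        1.20689307, -0.0506973 ]), 'qvel': array([-1.03738556e-03,  9.79724283e-05, -9.13785126e-04, -2.01852746e-03,
       -3.28935904e-04,  8.07868300e-04,  1.09692850e-04]), 'joint_efforts': array([ 4.31604058e-03, -4.76263011e+01,  1.37082897e+00, -2.54948938e+01,
        1.21280411e-02,  5.04197495e-03,  3.11731824e-06]), 'eef_pos': array([ 0.20538206, -0.61607106,  0.21324394]), 'tool_rot': array([[ 9.48642782e-01,  3.16348513e-01, -7.00971646e-04],
       [ 3.16349256e-01, -9.48641369e-01,  1.64362986e-03],
       [-1.45010840e-04, -1.78096946e-03, -9.99998404e-01]]), 'contact_force': array([ 0.17065208, -0.3734187 ,  0.03161938]), 'ft_torque': array([-0.01756303, -0.00362171,  0.02970544]), 'grip_force': 0.0, 'width': 0.08571459330137819} 0.011
```

View pics/side0.png

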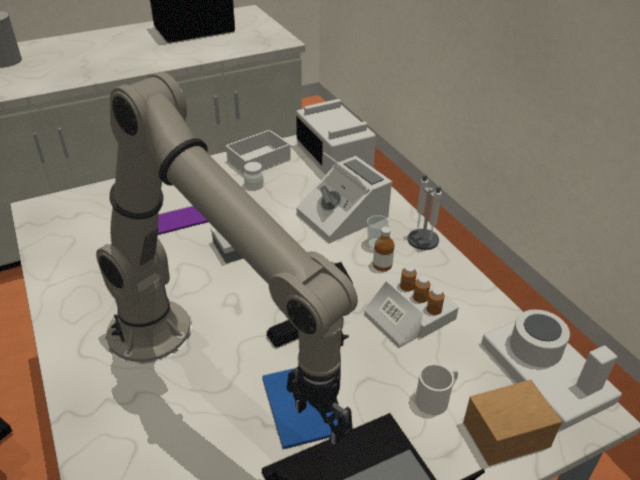

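View pics/top0.png

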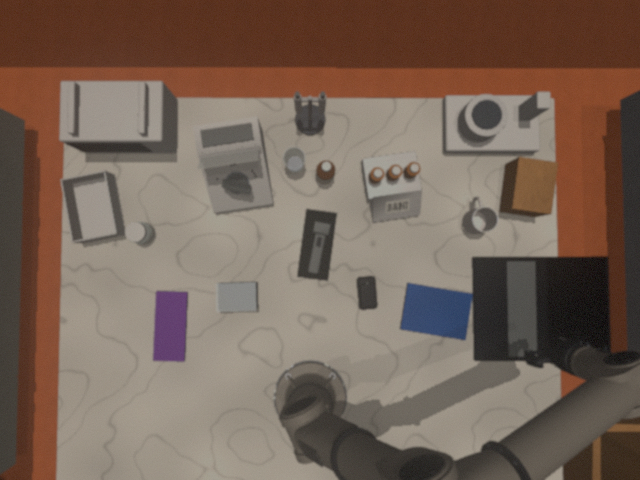

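The side picture shows the console at (345,198) with its grey switch at (330,200), the rack at (410,310), and the pad partly hidden by the arm at about (300,320). In the top picture the console is at (237,165), the switch at (237,183), the label at (398,206), and the pad with the scanner at (317,243).

Lookalikes in the top picture:
- **Pad:** black pad (317,243), purple mat (170,326), blue notebook (436,311), large black tray with a grey strip (540,308). I choose the black one with the scanner.
- **Scanner:** scanner (319,240), mouse (367,292).
- **Switch:** console knob (237,183), the unlisted white device's knob (483,117).

I'll check these in one close crop.

```bash
cat >h.py <<'E'
import numpy as np,cv2
from workcell import arm
def proj(n,P):
    m=arm.camera_model(n); p=(np.atleast_2d(P)-m["origin"])@m["rotation"]@m["mtx"].T
    return p[:,:2]/p[:,2:]
def ray(n,uv):
    m=arm.camera_model(n); d=m["rotation"]@np.linalg.solve(m["mtx"],[uv[0],uv[1],1.]); return m["origin"],d/np.linalg.norm(d)
def plane(n,uv,z):
    o,d=ray(n,uv); return o+d*(z-o[2])/d[2]
def tri(a,b):
    (o,d),(p,e)=ray("side",a),ray("top",b)
    s=np.linalg.lstsq(np.c_[d,-e],p-o,rcond=None)[0]; q,r=o+s[0]*d,p+s[1]*e
    return (q+r)/2,np.linalg.norm(q-r)
E
python3 - <<'E'
import cv2,numpy as np
s=cv2.imread("pics/side0.png");t=cv2.imread("pics/top0.png")
def c(i,x,y,w,h,W,H): return cv2.resize(i[y:y+h,x:x+w],(W,H),interpolation=cv2.INTER_CUBIC)
a=np.hstack([c(t,190,110,100,110,400,300)*0+c(t,190,112,100,75*1+30,400,300)*1,c(s,290,150,110,100,400,300)])
a=np.hstack([c(t,190,115,100,100,300,300),c(s,290,150,110,100,330,300)])
b=np.hstack([c(t,285,195,100,100,300,300),c(t,350,145,110,100,330,300)])
cv2.imwrite("pics/crop1.png",np.vstack([a,b]))
E
```

```text
(no output)
```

View pics/crop1.png

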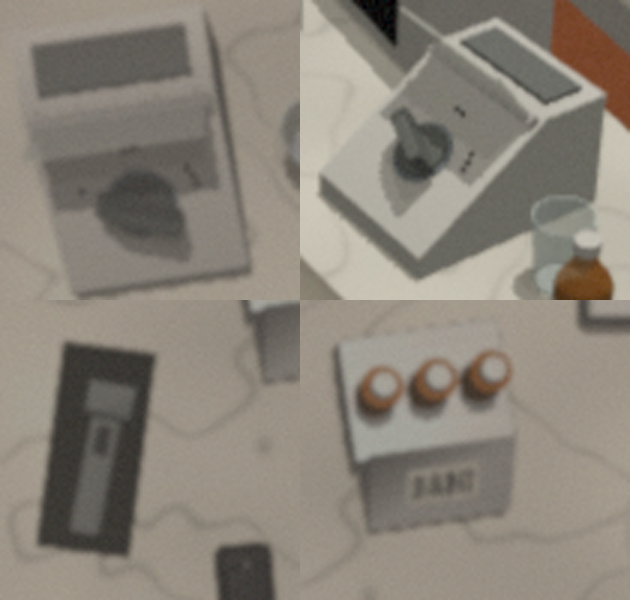

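The crop confirms the choices. The console's switch pointer is at left (off) with one pip to its left (top (217,178)). The black pad carries the grey scanner with its head up, at top (320,228). The label is at top (398,206), and the console's front edge runs from (215,214) to (273,206).

```bash
python3 - <<'E'
from h import *
t=cv2.imread("pics/top0.png");s=cv2.imread("pics/side0.png")
np.set_printoptions(precision=4,suppress=True)
r=cv2.GaussianBlur(t,(3,3),0).max(2)
# pad: dark hull
m=np.zeros_like(r);m[200:290,290:345]=(r[200:290,290:345]<95)
c=max(cv2.findContours(m,0,1)[0],key=cv2.contourArea);h=cv2.convexHull(c)
b=cv2.boxPoints(cv2.minAreaRect(h));B=np.array([plane("top",p,.012) for p in b])
print("pad",b,B,B.mean(0),"sides",[np.linalg.norm(B[i]-B[i-1]) for i in range(4)])
e=B-np.roll(B,1,0);L=max(e,key=np.linalg.norm);L*=np.sign(L[0]);print("pad yaw",np.degrees(np.arctan2(L[1],L[0])))
# scanner: brighter inside eroded pad hull
k=np.zeros_like(r);cv2.fillConvexPoly(k,h,1);k=cv2.erode(k,np.ones((7,7)))
print("levels",np.percentile(r[k>0],[5,20,40,60,80,95]))
sm=((r>np.percentile(r[k>0],30)+15)&(k>0)).astype(np.uint8)
c=max(cv2.findContours(sm,0,1)[0],key=cv2.contourArea);q=cv2.minAreaRect(c);b=cv2.boxPoints(q)
B=np.array([plane("top",p,.04) for p in b]);print("scanner",q,B,[np.linalg.norm(B[i]-B[i-1]) for i in range(4)])
# label
for n,im,z in(("top",t,(195,222,378,418)),("side",s,(292,335,370,420))):
    g=im.max(2);a,bb,cc,d=z;print(n);print(g[a:bb:2,cc:d:2])
P=lambda a,b:print(a,b,*tri(a,b))
P((329.3,243.3),(273.3,205.7));P((297.3,215),(215,213.7))
for p in((215,213.7),(273.3,205.7)):print("front z0",plane("top",p,0))
for p in((259,117.7),(196,126.7)):print("back z.145",plane("top",p,.145))
for p in((362.7,160),(415.7,151.7)):print("rack back z.05",plane("top",p,.05))
print("label",plane("top",(397.7,206),.055),plane("side",(393,313),.055))
# pips
print("pip3 side",plane("side",(290+165/3,150+160/3),.1))
E
```

```text
pad [[297.1223 276.083 ]
 [306.0742 208.9433]
 [336.2052 212.9607]
 [327.2533 280.1005]] [[ 0.3837  0.0405  0.012 ]
 [ 0.5979  0.012   0.012 ]
 [ 0.585  -0.0843  0.012 ]
 [ 0.3709 -0.0552  0.012 ]] [ 0.4844 -0.0217  0.012 ] sides [np.float64(0.09661211510205976), np.float64(0.2160933738232993), np.float64(0.09723131759729237), np.float64(0.21609167855222633)]
pad yaw -7.57249661436167
levels [ 57.  58.  60.  73.  91. 100.]
scanner ((317.23077392578125, 247.34616088867188), (15.885407447814941, 51.57854461669922), 11.309932708740234) [[ 0.4003  0.017   0.04  ]
 [ 0.5584 -0.0147  0.04  ]
 [ 0.5486 -0.0635  0.04  ]
 [ 0.3906 -0.0315  0.04  ]] [np.float64(0.049511039863675), np.float64(0.16121729373019558), np.float64(0.049751870982662906), np.float64(0.16120097769407643)]
top
[[150 142 140 136 122 118 111 110 107 106 108 107 109 108 111 114 118 120
  122 118]
 [101  97  94  96 100 102  98 101 105 108 107 111 115 116 118 121 120 120
  122 126]
 [ 92  93  97  97 100 101 105 105 114 114 118 122 127 130 132 134 125 122
  122 123]
 [ 99  99 102 103 111 120 124 130 129 133 133 125 132 126 119
[... 2943 characters left out ...]
6 157
  157 157 140 147 140 133 121]
 [192 192 192 190 192 179 144 104 113 150 158 158 162 159 156 157 156 157
  156 155 149 142 135 125 111]
 [193 192 192 192 192 192 177 133 101 114 148 157 158 161 159 156 154 156
  152 150 143 135 127 120  98]]
(329.3, 243.3) (273.3, 205.7) [0.611  0.1171 0.0017] 0.003069293596186948
(297.3, 215) (215, 213.7) [ 0.586   0.3056 -0.004 ] 0.0035816095450341362
front z0 [0.584  0.3055 0.    ]
front z0 [0.6098 0.1179 0.    ]
back z.145 [0.8503 0.1479 0.145 ]
back z.145 [0.8236 0.3314 0.145 ]
rack back z.05 [ 0.7473 -0.1656  0.05  ]
rack back z.05 [ 0.7736 -0.3319  0.05  ]
label [ 0.6021 -0.273   0.055 ] [ 0.5999 -0.2772  0.055 ]
pip3 side [0.6929 0.1677 0.1   ]
```

```bash
cat >>h.py <<'E'
from scipy.spatial.transform import Rotation as Ro
np.set_printoptions(precision=3,suppress=True)
def goto(P,R,fr=None):
    "row (rotvec, shift cm) from fr=(pos,rot), default the measured pose"
    o=arm.observe(); p,q=fr or (o["eef_pos"],o["tool_rot"])
    print("row",Ro.from_matrix(q.T@R).as_rotvec().round(3),(100*q.T@(np.array(P)-p)).round(2),"| pose",p,"q",o["joints"],"F",o["contact_force"],"w",o["width"].__round__(4),"t",o["time_s"])
def down(yaw): # tool down, fingers close across a thing whose long axis has this yaw; tool x along it
    c,s=np.cos(yaw),np.sin(yaw); return np.array([[c,s,0],[s,-c,0],[0,0,-1.]])
def inpl(n,uv,P,N):
    o,d=ray(n,uv); return o+d*(np.dot(P-o,N)/np.dot(d,N))
cy=np.radians(7.8);XC=np.array([np.cos(cy),np.sin(cy),0]);PY=np.array([-np.sin(cy),np.cos(cy),0]);Z=np.array([0,0,1.])
S,C=np.sin(np.radians(35)),np.cos(np.radians(35));PX=C*XC+S*Z;PZ=C*Z-S*XC
PO=np.array([.597,.2117,.03])+PX*.0907
def sw(v,out): # tool pose, switch value v, TCP 'out' from panel on the axis
    a=1.2-v; p=np.cos(a)*PX+np.sin(a)*PY; c=-np.sin(a)*PX+np.cos(a)*PY
    return PO+PZ*out,np.c_[-p,c,-PZ]
E
python3 - <<'E'
from h import *
print("PO",PO,"det",np.linalg.det(sw(0,0)[1]))
A=PO+.01*PZ
for n,uv in(("side",(330.7,200)),("top",(236.7,181.7))):
    q=inpl(n,uv,A,PZ)-PO;print(n,"disc off px,py",q@PX,q@PY)
for n in("side","top"):
    s=(290,150,300) if n=="side" else (190,115,0)
    f=lambda P:(proj(n,P)-s[:2])*3+[s[2],0]
    print(n,"disc centre crop px",f(A),"nose",f(PO+.044*(np.cos(1.2)*PX+np.sin(1.2)*PY)+.03*PZ),"blunt",f(PO-.042*(np.cos(1.2)*PX+np.sin(1.2)*PY)+.052*PZ),"axis top",f(PO+.052*PZ))
    print("front corners",f(np.array([PO-.0907*PX+.095*PY,PO-.0907*PX-.095*PY])),"panel top",f(np.array([PO+.1093*PX+.095*PY,PO+.1093*PX-.095*PY])),"screen edge",f(PO+.098*PX+.09*PZ))
print("label",plane("side",(392,310.75),.055),plane("top",(397,206.5),.055),tri((392,310.75),(397,206.5)))
P,R=sw(0,.15);goto(P,R)
goto([.40,0,.36],R)
goto([.40,-.1,.36],down(0))
E
```

```text
PO [0.671 0.222 0.082] det 1.0
side disc off px,py 0.0010275406638660476 -0.005790732921040372
top disc off px,py 0.00734791940232362 -0.001497821965272894
side disc centre crop px [[418.363 148.117]] nose [[398.334 110.301]] blunt [[411.812 157.18 ]] axis top [[400.485 128.907]]
front corners [[318.288 170.991]
 [415.821 259.235]] panel top [[440.203  40.067]
 [545.554 120.081]] screen edge [[447.566  42.514]]
top disc centre crop px [[140.103 206.906]] nose [[ 94.4   206.527]] blunt [[179.82  233.564]] axis top [[137.38  225.104]]
front corners [[ 68.494 293.056]
 [247.752 268.595]] panel top [[ 20.687 113.835]
 [215.015  87.618]] screen edge [[112.918 147.491]]
label [ 0.602 -0.269  0.055] [ 0.601 -0.271  0.055] (array([ 0.601, -0.27 ,  0.057]), np.float64(0.00037760176389593086))
row [0.568 0.474 2.049] [ 62.18 -66.35   0.94] | pose [ 0.205 -0.616  0.213] q [ 1.15   0.399  0.045  1.538 -0.019  1.207 -0.051] F [ 0.171 -0.373  0.032] w 0.0857 t 0.1
row [0.568 0.474 2.049] [ 37.95 -52.31 -14.59] | pose [ 0.205 -0.616  0.213] q [ 1.15   0.399  0.045  1.538 -0.019  1.207 -0.051] F [ 0.171 -0.373  0.032] w 0.0857 t 0.1
row [-0.002  0.     0.322] [ 34.79 -42.83 -14.6 ] | pose [ 0.205 -0.616  0.213] q [ 1.15   0.399  0.045  1.538 -0.019  1.207 -0.051] F [ 0.171 -0.373  0.032] w 0.0857 t 0.1
```

>>> servo_tool(steps=[[0,0,-0.15,3,-2,-6,1],[0,0,-0.3,8,-6,-11,1],[0,0,-0.45,13,-10,-14.7,1],[0,0,-0.6,18,-14.5,-14.7,1],[0,0,-0.75,23,-19,-14.7,1],[0,0,-0.9,28,-23.5,-14.7,1],[0,0,-1.05,33,-28,-14.7,1],[0,0,-1.2,37,-32.5,-14.7,1],[0,0,-1.38,41,-37.5,-14.7,1],[0,0,-1.55,45,-42.5,-14.7,1]])

```text
time_s: 1.35
eef_pos: [0.4794, -0.1177, 0.3608]
tool_rot: [[-0.302, 0.953, -0.0], [0.953, 0.302, -0.0], [-0.0, -0.0, -1.0]]
contact_force: [0.1, 0.2, -0.1]
width: 0.0851
grip_force: 0.0
```

```bash
python3 - <<'E'
from h import *
P,R=sw(0,.15);goto(P,R); goto(*sw(0,.22))
E
```

```text
row [-0.082 -0.813 -2.496] [28.06 20.   15.58] | pose [ 0.479 -0.118  0.361] q [ 0.63   0.051 -0.497  1.656  0.025  1.44   0.437] F [ 0.063  0.206 -0.115] w 0.0851 t 1.35
row [-0.082 -0.813 -2.496] [28.74 16.04  9.85] | pose [ 0.479 -0.118  0.361] q [ 0.63   0.051 -0.497  1.656  0.025  1.44   0.437] F [ 0.063  0.206 -0.115] w 0.0851 t 1.35
```

>>> servo_tool(steps=[[0,0,-0.18,4,3,0,1],[0,0,-0.36,8,5,0,1],[0,0,-0.54,12,6,0,1],[0,0,-0.72,16,6,0,1],[0,0,-0.9,18,6,0,1],[0,0,-1.08,20,6,0,1],[0,0,-1.26,22,6,0,1],[0,0,-1.44,24,6,0,1],[0,0,-1.62,26,6,0,1],[0,0,-1.8,28,6,0,1]])

```text
time_s: 2.6
eef_pos: [0.4529, 0.1661, 0.3607]
tool_rot: [[-0.86, -0.511, -0.001], [-0.511, 0.86, -0.0], [0.001, -0.0, -1.0]]
contact_force: [0.6, 1.2, -0.3]
width: 0.0853
grip_force: 0.0
```

```bash
python3 - <<'E'
from h import *
goto(*sw(0,.22));goto(*sw(0,.15));goto(*sw(0,.11))
E
```

```text
row [ 0.45  -0.438 -0.774] [-9.95 -1.42  9.84] | pose [0.453 0.166 0.361] q [ 0.364  0.044 -0.828  1.672  0.033  1.441  1.639] F [ 0.592  1.179 -0.294] w 0.0853 t 2.6
row [ 0.45  -0.438 -0.774] [-13.66  -2.98  15.57] | pose [0.453 0.166 0.361] q [ 0.364  0.044 -0.828  1.672  0.033  1.441  1.639] F [ 0.592  1.179 -0.294] w 0.0853 t 2.6
row [ 0.45  -0.438 -0.774] [-15.77  -3.87  18.85] | pose [0.453 0.166 0.361] q [ 0.364  0.044 -0.828  1.672  0.033  1.441  1.639] F [ 0.592  1.179 -0.294] w 0.0853 t 2.6
```

>>> servo_tool(steps=[[0.075,-0.073,-0.13,-2,0,2,1],[0.15,-0.146,-0.26,-4,-0.5,4,1],[0.225,-0.219,-0.39,-6,-0.9,6,1],[0.3,-0.29,-0.52,-8,-1.2,8,1],[0.375,-0.365,-0.645,-10,-1.4,9.8,1],[0.45,-0.438,-0.774,-11,-1.9,11.5,1],[0.45,-0.438,-0.774,-12.5,-2.5,13.8,1],[0.45,-0.438,-0.774,-13.7,-3,15.6,1],[0.45,-0.438,-0.774,-13.7,-3,15.6,1]])

```text
time_s: 3.72
eef_pos: [0.5859, 0.2083, 0.2029]
tool_rot: [[-0.174, -0.806, 0.566], [-0.963, 0.26, 0.075], [-0.207, -0.532, -0.821]]
contact_force: [-1.3, -0.2, 0.8]
width: 0.0856
grip_force: 0.0
```

```bash
python3 - <<'E'
from h import *
goto(*sw(0,.15));goto(*sw(0,.025))
s=arm.snapshot("side");t=arm.snapshot("top")
c=lambda i,x,y,w,h:cv2.resize(i[y:y+h,x:x+w],(400,400),interpolation=cv2.INTER_CUBIC)
cv2.imwrite("pics/c2.png",np.hstack([c(s,260,110,140,140),c(t,180,110,110,110)])[:,:,::-1])
E
```

```text
row [ 0.002 -0.004 -0.005] [-0.2  -0.02 -0.18] | pose [0.586 0.208 0.203] q [ 0.284  0.13  -0.876  2.112  0.771  0.498  1.735] F [-1.252 -0.204  0.763] w 0.0856 t 3.725
row [ 0.002 -0.004 -0.005] [-0.25 -0.04 12.32] | pose [0.586 0.208 0.203] q [ 0.284  0.13  -0.876  2.112  0.771  0.498  1.735] F [-1.252 -0.204  0.763] w 0.0856 t 3.725
```

View pics/c2.png

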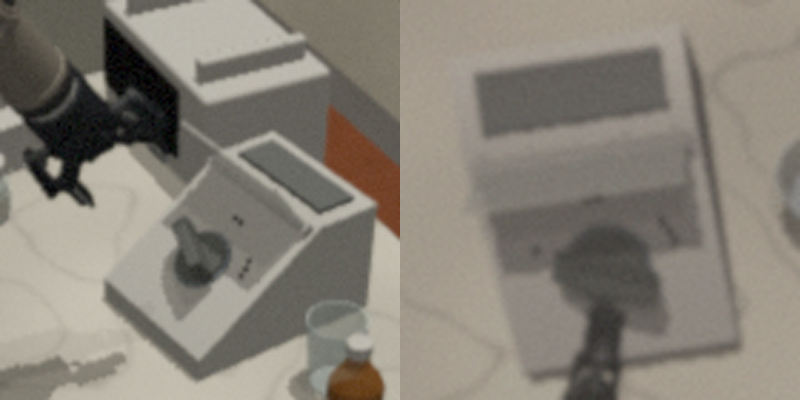

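The crop shows the gripper out along the switch axis with its fingers straddling the slope direction. The bar is still at off, crop (200,250), and the way in along the axis is clear.

>>> servo_tool(steps=[[0,0,0,-0.2,0,3,1],[0,0,0,-0.2,0,6,1],[0,0,0,-0.2,0,9,1],[0,0,0,-0.2,0,11,1],[0,0,0,-0.2,0,12.3,1],[0,0,0,-0.2,0,12.3,1]])

```text
time_s: 4.58
eef_pos: [0.6573, 0.2201, 0.1053]
tool_rot: [[-0.174, -0.803, 0.57], [-0.962, 0.261, 0.075], [-0.209, -0.535, -0.819]]
contact_force: [0.9, 0.1, -1.0]
width: 0.0854
grip_force: 0.0
```

>>> servo_tool(steps=[[0,0,0,0,0,0,0.5],[0,0,0,0,0,0,0.2],[0,0,0,0,0,0,0.1],[0,0,0,0,0,0,0],[0,0,0,0,0,0,0],[0,0,0,0,0,0,0]], force=40)

```text
time_s: 5.32
eef_pos: [0.6558, 0.2206, 0.1046]
tool_rot: [[-0.173, -0.804, 0.568], [-0.963, 0.26, 0.075], [-0.208, -0.534, -0.819]]
contact_force: [-6.5, -0.5, 4.5]
width: 0.0144
grip_force: 41.3
```

```bash
python3 - <<'E'
from h import *
goto(*sw(0,.025))
E
```

```text
row [-0.001 -0.002 -0.005] [0.11 0.04 0.2 ] | pose [0.656 0.221 0.105] q [ 0.089  0.408 -0.692  2.057  1.284  0.474  1.312] F [-6.534 -0.479  4.467] w 0.0144 t 5.325
```

>>> servo_tool(steps=[[0,0,0.12,0,0,-0.2,0],[0,0,0.24,0,0,-0.2,0],[0,0,0.36,0,0,-0.2,0],[0,0,0.48,0,0,-0.2,0],[0,0,0.6,0,0,-0.2,0]])

```text
time_s: 5.95
eef_pos: [0.6561, 0.2202, 0.105]
tool_rot: [[-0.599, -0.564, 0.568], [-0.644, 0.761, 0.076], [-0.475, -0.32, -0.82]]
contact_force: [9.4, 2.8, -11.6]
width: 0.0147
grip_force: 41.4
```

```bash
python3 - <<'E'
from h import *
goto(*sw(0.6,.025)); print(arm.observe()["ft_torque"])
E
```

```text
row [-0.001 -0.001 -0.009] [0.12 0.03 0.22] | pose [0.656 0.22  0.105] q [ 0.046  0.395 -0.635  2.057  1.256  0.45   0.725] F [  9.433   2.836 -11.63 ] w 0.0147 t 5.95
[0.304 0.356 0.375]
```

>>> servo_tool(steps=[[0,0,0.18,0,0,0.1,0],[0,0,0.36,0,0,0.1,0],[0,0,0.54,0,0,0.1,0],[0,0,0.72,0,0,0.1,0],[0,0,0.9,0,0,0.1,0],[0,0,1.08,0,0,0.1,0],[0,0,1.26,0,0,0.1,0],[0,0,1.44,0,0,0.1,0],[0,0,1.62,0,0,0.1,0],[0,0,1.8,0,0,0.1,0]])

```text
time_s: 7.2
eef_pos: [0.656, 0.2186, 0.1046]
tool_rot: [[-0.41, 0.714, 0.568], [0.889, 0.453, 0.073], [-0.205, 0.535, -0.82]]
contact_force: [-0.4, -2.5, -1.6]
width: 0.0144
grip_force: 44.4
```

```bash
python3 - <<'E'
from h import *
goto(*sw(2.4,.025)); o=arm.observe();print(o["ft_torque"],o["ft_torque"]@PZ)
E
```

```text
row [-0.003  0.005 -0.011] [ 0.14 -0.03  0.21] | pose [0.656 0.219 0.105] q [-0.122  0.361 -0.431  2.063  1.175  0.38  -1.031] F [-0.358 -2.485 -1.629] w 0.0144 t 7.2
[-0.575  0.889  0.389] 0.5755782530577765
```

>>> servo_tool(steps=[[0,0,0.05,0,0,0,0],[0,0,0.05,0,0,0,0],[0,0,0,0,0,0,0.4],[0,0,0,0,0,0,1],[0,0,0,0,0,0,1],[0,0,0,0,0,0,1],[0,0,0,0,0,-3,1],[0,0,0,0,0,-7,1],[0,0,0,0,0,-12,1],[0,0,0,0,0,-17,1]])

```text
time_s: 8.45
eef_pos: [0.5587, 0.2073, 0.2457]
tool_rot: [[-0.415, 0.71, 0.569], [0.886, 0.458, 0.075], [-0.207, 0.535, -0.819]]
contact_force: [0.9, -1.4, 1.0]
width: 0.0851
grip_force: 0.0
```

```bash
python3 - <<'E'
from h import *
s=arm.snapshot("side");t=arm.snapshot("top")
c=lambda i,x,y,w,h:cv2.resize(i[y:y+h,x:x+w],(400,400),interpolation=cv2.INTER_CUBIC)
cv2.imwrite("pics/c3.png",np.hstack([c(s,290,150,110,100),c(t,285,195,90,90)])[:,:,::-1])
cv2.imwrite("pics/s3.png",s[:,:,::-1])
f=lambda P:(proj("side",P)-[290,150])*[400/110,4]
for v in (2.1,2.4):
    a=1.2-v;p=np.cos(a)*PX+np.sin(a)*PY; print(v,"nose",f(PO+.044*p+.03*PZ),"blunt",f(PO-.042*p+.052*PZ))
o=arm.observe();print(o["joints"],o["eef_pos"],o["contact_force"])
E
```

```text
2.1 nose [[177.094 180.914]] blunt [[ 80.64 176.24]]
2.4 nose [[172.567 195.36 ]] blunt [[ 85.076 162.707]]
[ 0.093 -0.017 -0.659  2.112  0.493  0.521 -0.433] [0.56  0.209 0.251] [0.781 1.007 0.266]
```

View pics/c3.png

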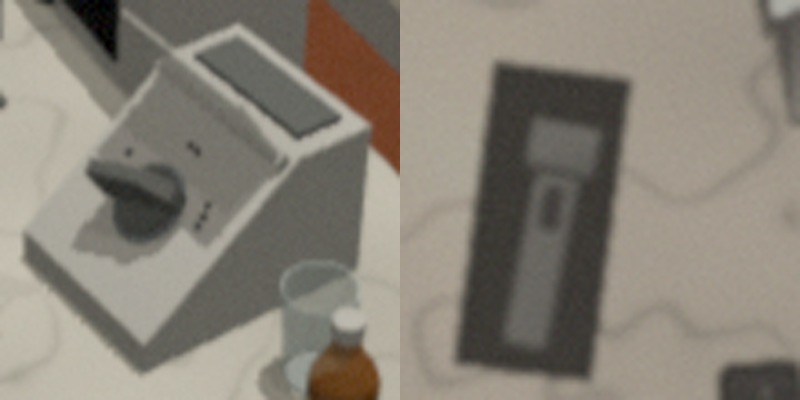

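The switch is on: in the left crop the blunt end is at (92,165) and the nose at about (178,198), matching the prediction for 2.4 rad. In the right crop the scanner's head front is at (568,121) and the handle's rear at (527,346).

```bash
cat >>h.py <<'E'
PADC=np.array([.4844,-.0217,.012]);PYAW=np.radians(-7.6)
E
python3 - <<'E'
from h import *
g=lambda x,y:(285+(x-400)*90/400,195+y*90/400)
F=plane("top",g(568,121),.052);Rr=plane("top",g(527,346.5),.012);Rt=plane("top",g(527,345),.046)
print(F,Rr,Rt,"len",np.linalg.norm((F-Rr)[:2]),np.linalg.norm((F-Rt)[:2]))
hl=[plane("top",g(*p),.046) for p in((537,180),(503,342),(577,185),(550,348))]
for a,b in((0,1),(2,3)): d=hl[a]-hl[b];print("edge yaw",np.degrees(np.arctan2(d[1],d[0])))
print("width",np.linalg.norm(hl[0]-hl[2]),np.linalg.norm(hl[1]-hl[3]),"axis pts",(hl[0]+hl[2])/2,(hl[1]+hl[3])/2)
d=F-Rr;print("yaw",np.degrees(np.arctan2(d[1],d[0])),"mid",(F+Rr)/2)
y=np.radians(-10.5);D=down(y)
goto([.474,-.023,.25],D);goto([.474,-.023,.028],D)
E
```

```text
[ 0.552 -0.04   0.052] [ 0.394 -0.012  0.012] [ 0.396 -0.012  0.046] len 0.1609487938962739 0.15892611822872954
edge yaw -11.895995923537651
edge yaw -9.500684799416089
width 0.028246602035965632 0.03308466574239352 axis pts [ 0.509 -0.033  0.046] [ 0.396 -0.011  0.046]
yaw -10.22772811280666 mid [ 0.473 -0.026  0.032]
row [ 0.559 -0.531  2.168] [-17.   -16.75  -6.7 ] | pose [0.56  0.209 0.251] q [ 0.093 -0.017 -0.659  2.112  0.493  0.521 -0.433] F [0.781 1.007 0.266] w 0.0853 t 8.55
row [ 0.559 -0.531  2.168] [-12.34 -28.81  11.35] | pose [0.56  0.209 0.251] q [ 0.093 -0.017 -0.659  2.112  0.493  0.521 -0.433] F [0.781 1.007 0.266] w 0.0853 t 8.55
```

>>> servo_tool(steps=[[0.043,-0.04,0.167,-1.3,-1.3,-2,1],[0.086,-0.08,0.33,-2.6,-2.6,-3,1],[0.129,-0.12,0.5,-4,-4,-4,1],[0.172,-0.16,0.67,-5.2,-5.2,-5,1],[0.215,-0.2,0.83,-6.5,-6.5,-5.5,1],[0.258,-0.245,1.0,-8,-8,-6,1],[0.3,-0.286,1.167,-9,-9,-6.2,1],[0.344,-0.327,1.33,-10.5,-10.5,-6.4,1],[0.387,-0.368,1.5,-12,-12,-6.6,1],[0.43,-0.41,1.67,-13,-13,-6.7,1]])

```text
time_s: 9.8
eef_pos: [0.4831, 0.0264, 0.2561]
tool_rot: [[0.949, 0.295, 0.116], [0.308, -0.944, -0.122], [0.073, 0.151, -0.986]]
contact_force: [0.4, 0.7, -0.1]
width: 0.0852
grip_force: 0.0
```

```bash
python3 - <<'E'
from h import *
D=down(np.radians(-10.5))
goto([.4735,-.0255,.2],D);goto([.4735,-.0255,.028],D)
E
```

```text
row [ 0.131 -0.109  0.49 ] [-2.92  3.76  6.05] | pose [0.483 0.026 0.256] q [ 0.286  0.016 -0.54   1.929  0.173  1.123 -1.585] F [ 0.351  0.677 -0.104] w 0.0852 t 9.8
row [ 0.131 -0.109  0.49 ] [-4.18  1.16 23.01] | pose [0.483 0.026 0.256] q [ 0.286  0.016 -0.54   1.929  0.173  1.123 -1.585] F [ 0.351  0.677 -0.104] w 0.0852 t 9.8
```

>>> servo_tool(steps=[[0.044,-0.036,0.163,-1,1.3,2,1],[0.088,-0.073,0.327,-2,2.6,4,1],[0.131,-0.109,0.49,-2.9,3.8,6,1],[0.131,-0.109,0.49,-2.9,3.8,6,1],[0.131,-0.109,0.49,-3.2,3.2,10,1],[0.131,-0.109,0.49,-3.5,2.5,14,1],[0.131,-0.109,0.49,-3.5,2.5,14,1]])

```text
time_s: 10.68
eef_pos: [0.4719, -0.0227, 0.1182]
tool_rot: [[0.985, -0.171, -0.003], [-0.171, -0.985, 0.0], [-0.003, 0.0, -1.0]]
contact_force: [-0.4, -0.2, 0.7]
width: 0.0854
grip_force: 0.0
```

```bash
python3 - <<'E'
from h import *
D=down(np.radians(-10.5))
goto([.4735,-.0255,.028],D)
E
```

```text
row [0.    0.003 0.011] [0.23 0.24 9.02] | pose [ 0.472 -0.023  0.118] q [ 0.354  0.209 -0.444  2.043  0.112  0.915 -1.893] F [-0.417 -0.16   0.688] w 0.0854 t 10.675
```

>>> servo_tool(steps=[[0,0.003,0.011,0.2,0.2,3,1],[0,0.003,0.011,0.2,0.2,6,1],[0,0.003,0.011,0.2,0.2,8,1],[0,0.003,0.011,0.2,0.2,9,1],[0,0.003,0.011,0.2,0.2,9,1],[0,0.003,0.011,0.2,0.2,9,1]])

```text
time_s: 11.42
eef_pos: [0.4774, -0.0261, 0.0315]
tool_rot: [[0.983, -0.186, 0.008], [-0.186, -0.983, -0.001], [0.008, -0.001, -1.0]]
contact_force: [0.1, 0.2, -0.3]
width: 0.0852
grip_force: 0.0
```

>>> servo_tool(steps=[[0,0,0,0,0,0,0.6],[0,0,0,0,0,0,0.5],[0,0,0,0,0,0,0.42],[0,0,0,0,0,0,0.3],[0,0,0,0,0,0,0.1],[0,0,0,0,0,0,0.1]], force=35)

```text
time_s: 12.18
eef_pos: [0.4761, -0.0263, 0.0302]
tool_rot: [[0.983, -0.186, 0.005], [-0.186, -0.983, -0.001], [0.005, -0.0, -1.0]]
contact_force: [-0.7, 0.1, -0.5]
width: 0.0083
grip_force: 0.0
```

```bash
python3 - <<'E'
from h import *
D=down(np.radians(-10.5))
goto([.4735,-.0255,.028],D); print(arm.observe()["tool_rot"],arm.observe()["grip_force"])
E
```

```text
row [-0.    -0.005 -0.004] [-0.27 -0.03  0.22] | pose [ 0.476 -0.026  0.03 ] q [ 0.315  0.348 -0.409  2.111  0.21   0.715 -1.988] F [-0.707  0.134 -0.479] w 0.0083 t 12.175
[[ 0.983 -0.186  0.005]
 [-0.186 -0.983 -0.001]
 [ 0.005 -0.    -1.   ]] 0.0
```

```bash
python3 - <<'E'
from h import *
s=arm.snapshot("side");t=arm.snapshot("top")
c=lambda i,x,y,w,h:cv2.resize(i[y:y+h,x:x+w],(400,400),interpolation=cv2.INTER_CUBIC)
cv2.imwrite("pics/c4.png",np.hstack([c(s,230,250,120,120),c(t,270,190,100,100)])[:,:,::-1])
o=arm.observe();print(proj("side",o["eef_pos"]),proj("top",o["eef_pos"]))
E
```

```text
[[310.432 276.498]] [[318.179 246.834]]
```

View pics/c4.png

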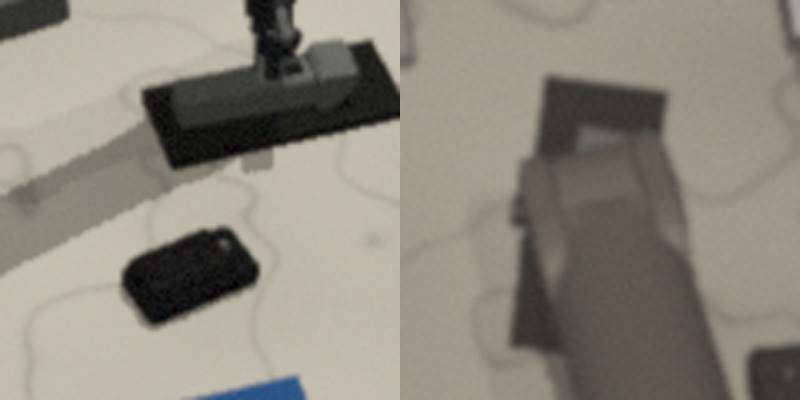

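The crop shows the closed fingers at about (275,70), at the top of the handle, with nothing held. The scanner is still on its pad. Next I'll check in numbers whether it has moved.

```bash
python3 - <<'E'
from h import *
f=lambda P:((proj("side",P)-[230,250])*400/120).round(0)
y=np.radians(-10.5);x=np.array([np.cos(y),np.sin(y),0]);yy=np.array([-x[1],x[0],0]);O=np.array([.4735,-.0255,.012])
for n,a in dict(rearL=(-.08,.017,.034),rearR=(-.08,-.017,.034),rearRbot=(-.08,-.017,0),headFR=(.08,-.024,.04),headFL=(.08,.024,.04),headRR=(.045,-.024,.04),headRL=(.045,.024,.04),org_top=(0,0,.034)).items(): print(n,f(O+a[0]*x+a[1]*yy+np.array([0,0,a[2]])))
c,s=np.cos(PYAW),np.sin(PYAW)
for a in((-.11,.05),(-.11,-.05),(.11,-.05),(.11,.05)):print("pad",f(PADC+[c*a[0]-s*a[1],s*a[0]+c*a[1],0]))
o=arm.observe()
T=o["eef_pos"];z=o["tool_rot"][:,2]
for k in(.011,-.008,-.03,-.054):print("tool z",k,f(T+k*z))
E
```

```text
rearL [[171.  79.]]
rearR [[180. 105.]]
rearRbot [[181. 133.]]
headFR [[361.  72.]]
headFL [[345.  37.]]
headRR [[323.  79.]]
headRL [[307.  44.]]
org_top [[265.  75.]]
pad [[139.  88.]]
pad [[171. 163.]]
pad [[411. 108.]]
pad [[371.  37.]]
tool z 0.011 [[268.  98.]]
tool z -0.008 [[268.  82.]]
tool z -0.03 [[268.  63.]]
tool z -0.054 [[268.  42.]]
```

```bash
python3 - <<'E'
from h import *
s=arm.snapshot("side")
cv2.imwrite("pics/c5.png",cv2.resize(s[225:300,270:370],(800,600),interpolation=cv2.INTER_CUBIC)[:,:,::-1])
o=arm.observe();print((proj("side",o["eef_pos"])-[270,225])*8,o["width"],o["grip_force"])
E
```

```text
[[323.434 412.009]] 0.00821953047390295 0.0
```

View pics/c5.png

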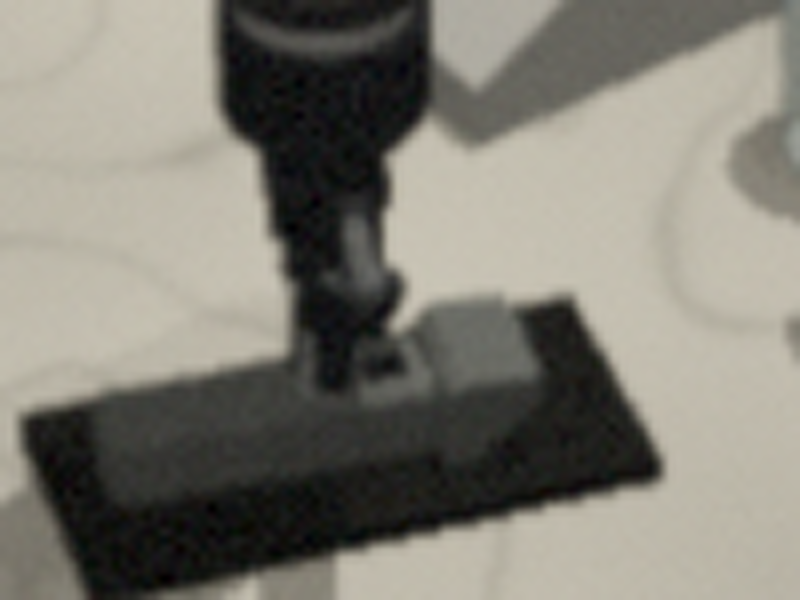

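The fingertips end at (335,390), level with the handle's top face, and the scanner is undisturbed. So the tips may be riding higher than the pose says. I'll lift and measure the tip against the bright bench.

>>> servo_tool(steps=[[0,0,0,0,0,-3,0.1],[0,0,0,0,0,-7,0.1],[0,0,0,0,0,-10,0.1],[0,0,0,0,0,-10,0.1],[0,0,0,0,0,-10,0.1]])

```text
time_s: 12.95
eef_pos: [0.4749, -0.0263, 0.1296]
tool_rot: [[0.983, -0.186, 0.004], [-0.186, -0.983, -0.001], [0.004, 0.0, -1.0]]
contact_force: [0.0, -0.7, -0.5]
width: 0.0084
grip_force: 0.0
```

```bash
python3 - <<'E'
from h import *
s=arm.snapshot("side");o=arm.observe();T=o["eef_pos"];z=o["tool_rot"][:,2]
print(T,o["width"])
for k in(.011,0,-.008,-.03,-.062,-.09): print(k,proj("side",T+k*z).round(1))
g=s.max(2)
u=int(proj("side",T)[0,0])
for r in range(195,275,2):
    d=np.where(g[r,u-40:u+40]<75)[0]; print(r,(d.min()+u-40,d.max()+u-40,len(d)) if len(d) else None)
cv2.imwrite("pics/c6.png",cv2.resize(s[190:290,250:383],(798,600),interpolation=cv2.INTER_CUBIC)[:,:,::-1])
E
```

```text
[ 0.475 -0.026  0.129] 0.008612180047634298
0.011 [[310.  253.7]]
0 [[310.  250.7]]
-0.008 [[309.9 248.5]]
-0.03 [[309.9 242.5]]
-0.062 [[309.9 233.5]]
-0.09 [[309.9 225.4]]
195 (np.int64(297), np.int64(325), 29)
197 (np.int64(297), np.int64(338), 34)
199 (np.int64(297), np.int64(340), 26)
201 (np.int64(297), np.int64(339), 42)
203 (np.int64(297), np.int64(338), 42)
205 (np.int64(297), np.int64(336), 40)
207 (np.int64(297), np.int64(334), 38)
209 (np.int64(297), np.int64(329), 30)
211 (np.int64(298), np.int64(322), 25)
213 (np.int64(299), np.int64(319), 21)
215 (np.int64(301), np.int64(317), 17)
217 (np.int64(301), np.int64(317), 17)
219 (np.int64(302), np.int64(317), 16)
221 (np.int64(303), np.int64(317), 15)
223 (np.int64(303), np.int64(317), 13)
225 (np.int64(303), np.int64(317), 12)
227 (np.int64(304), np.int64(317), 11)
229 (np.int64(305), np.int64(317), 10)
231 (np.int64(305), np.int64(320), 12)
233 (np.int64(306), np.int64(320), 15)
235 (np.int64(306), np.int64(319), 14)
237 (np.int64(306), np.int64(317), 12)
239 (np.int64(306), np.int64(315), 10)
241 (np.int64(306), np.int64(313), 8)
243 (np.int64(307), np.int64(313), 7)
245 (np.int64(308), np.int64(313), 6)
247 (np.int64(309), np.int64(310), 2)
249 None
251 None
253 None
255 None
257 None
259 None
261 None
263 (np.int64(337), np.int64(341), 5)
265 (np.int64(335), np.int64(342), 8)
267 (np.int64(322), np.int64(343), 9)
269 (np.int64(311), np.int64(344), 17)
271 (np.int64(301), np.int64(345), 24)
273 (np.int64(291), np.int64(346), 37)
```

View pics/c6.png

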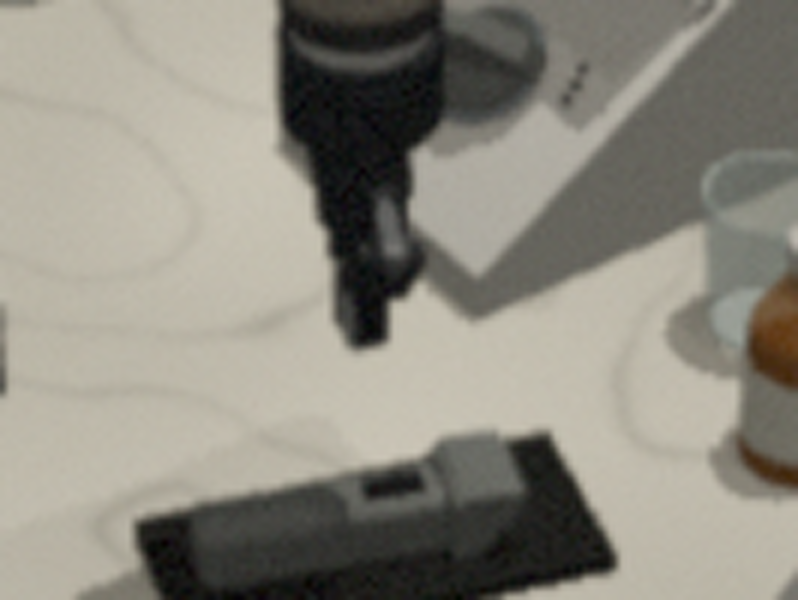

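The lifted fingertip is at crop (362,348), row 248. The reported pose puts it at row 253.7, so the tip is about 21 mm nearer the wrist, or displaced sideways. I'll check against the earlier two-view picture c2.

```bash
python3 - <<'E'
from h import *
T=np.array([.586,.208,.203]);R=np.array([[-.174,-.806,.566],[-.963,.26,.075],[-.207,-.532,-.821]])
for k in(.011,-.002,-.023):
  for s in(-.05,.05):
    P=T+R@[0,s,k]
    print(k,s,"side c2",((proj("side",P)-[260,110])*400/140).round(0),"top c2",((proj("top",P)-[180,110])*400/110+[400,0]).round(0))
# current: top view pixels of fingers/TCP
o=arm.observe()
for z in(.11,.12,.13,.14,.15):
    print(z,plane("side",(310.5,248),z))
E
```

```text
0.011 -0.05 side c2 [[185. 176.]] top c2 [[610. 282.]]
0.011 0.05 side c2 [[107. 223.]] top c2 [[588. 396.]]
-0.002 -0.05 side c2 [[179. 169.]] top c2 [[609. 290.]]
-0.002 0.05 side c2 [[101. 217.]] top c2 [[586. 404.]]
-0.023 -0.05 side c2 [[170. 159.]] top c2 [[607. 302.]]
-0.023 0.05 side c2 [[ 92. 207.]] top c2 [[584. 418.]]
0.11 [0.491 0.004 0.11 ]
0.12 [ 0.486 -0.006  0.12 ]
0.13 [ 0.481 -0.017  0.13 ]
0.14 [ 0.475 -0.028  0.14 ]
0.15 [ 0.47  -0.039  0.15 ]
```

c2 agrees. The tips at (90,205), (175,155) and top (607,305) all match an offset of about 21 mm toward the wrist along the tool axis, with no sideways error. I'll grip about 2 cm deeper than the reported pose suggests.

>>> servo_tool(steps=[[0,0,0,0,0,0,1],[0,0,0,0,0,0,1],[0,0,0,0,0,0,1],[0,0,0,0,0,3,1],[0,0,0,0,0,6,1],[0,0,0,0,0,9,1],[0,0,0,0,0,11,1],[0,0,0,0,0,12.1,1],[0,0,0,0,0,12.1,1],[0,0,0,0,0,12.1,1]])

```text
time_s: 14.25
eef_pos: [0.4771, -0.0262, 0.01]
tool_rot: [[0.983, -0.186, 0.007], [-0.186, -0.983, -0.001], [0.007, -0.001, -1.0]]
contact_force: [-0.1, -0.0, -0.6]
width: 0.0856
grip_force: 0.0
```

>>> servo_tool(steps=[[0,0,0,0,0,0,0.6],[0,0,0,0,0,0,0.5],[0,0,0,0,0,0,0.42],[0,0,0,0,0,0,0.3],[0,0,0,0,0,0,0.1],[0,0,0,0,0,0,0.1]], force=35)

```text
time_s: 15.0
eef_pos: [0.4768, -0.026, 0.0097]
tool_rot: [[0.983, -0.186, 0.006], [-0.186, -0.983, -0.001], [0.006, -0.001, -1.0]]
contact_force: [-0.7, 0.4, 4.8]
width: 0.0332
grip_force: 36.1
```

```bash
python3 - <<'E'
from h import *
goto([.4735,-.0255,.010],down(np.radians(-10.5)))
o=arm.observe();print(o["tool_rot"],o["eef_pos"].tolist())
E
```

```text
row [-0.001 -0.006 -0.004] [-0.34  0.01 -0.03] | pose [ 0.477 -0.026  0.01 ] q [ 0.307  0.385 -0.402  2.122  0.24   0.67  -2.015] F [-0.688  0.439  4.787] w 0.0332 t 15.0
[[ 0.983 -0.186  0.006]
 [-0.186 -0.983 -0.001]
 [ 0.006 -0.001 -1.   ]] [0.47684032739840126, -0.0260225832474291, 0.009745654554356012]
```

>>> servo_tool(steps=[[0,0,0,0,0,-2,0.1],[0,0,0,0,0,-5,0.1],[0,0,0,0,0,-9,0.1],[0,0,0,0,0,-12,0.1],[0,0,0,0,0,-12,0.1]])

```text
time_s: 15.62
eef_pos: [0.4769, -0.0264, 0.1306]
tool_rot: [[0.982, -0.186, 0.009], [-0.186, -0.983, -0.002], [0.009, -0.0, -1.0]]
contact_force: [0.3, -0.3, -2.9]
width: 0.0332
grip_force: 35.5
```

```bash
cat >>h.py <<'E'
RY=np.radians(8.7);XR=np.array([np.cos(RY),np.sin(RY),0])
LAB=np.array([.601,-.270,.055])
def scan(d): 
    eye=LAB+d*np.sqrt(.5)*(Z-XR); return eye-.0675*XR-.0135*Z+.0033*XR-.0023*Z
E
python3 - <<'E'
from h import *
print(scan(.075));goto(scan(.075)+[-.02,0,.03],down(RY))
print(arm.observe()["grip_force"])
E
```

```text
[ 0.485 -0.288  0.092]
row [ 0.001 -0.009 -0.339] [ 3.69 25.89  0.87] | pose [ 0.477 -0.026  0.131] q [ 0.374  0.195 -0.456  2.029  0.109  0.931 -1.898] F [ 0.25  -0.278 -2.933] w 0.0332 t 15.625
35.48245131969452
```

>>> servo_tool(steps=[[0,0,-0.04,0.4,3,0,0.1],[0,-0.005,-0.08,0.9,6.5,0,0.1],[0,-0.009,-0.13,1.4,10,0.2,0.1],[0,-0.009,-0.18,1.9,13.5,0.4,0.1],[0,-0.009,-0.23,2.4,17,0.6,0.1],[0,-0.009,-0.28,2.9,20.5,0.8,0.1],[0,-0.009,-0.31,3.3,23.5,0.9,0.1],[0,-0.009,-0.339,3.7,25.9,0.9,0.1],[0,-0.009,-0.339,3.7,25.9,0.9,0.1],[0,-0.009,-0.339,3.7,25.9,0.9,0.1]])

```text
time_s: 16.88
eef_pos: [0.4631, -0.286, 0.1188]
tool_rot: [[0.988, 0.152, -0.006], [0.152, -0.988, 0.002], [-0.006, -0.003, -1.0]]
contact_force: [-0.6, 1.4, -2.3]
width: 0.0336
grip_force: 35.4
```

```bash
python3 - <<'E'
from h import *
goto(scan(.075),down(RY))
E
```

```text
row [-0.003  0.006  0.001] [2.17 0.51 2.64] | pose [ 0.463 -0.286  0.119] q [ 0.753  0.324 -0.337  1.883  0.13   0.962 -1.061] F [-0.609  1.441 -2.326] w 0.0336 t 16.875
```

>>> servo_tool(steps=[[-0.003,0.006,0,0.8,0.2,0.8,0.1],[-0.003,0.006,0,1.6,0.4,1.7,0.1],[-0.003,0.006,0,2.2,0.5,2.6,0.1],[-0.003,0.006,0,2.2,0.5,2.6,0.1],[-0.003,0.006,0,2.2,0.5,2.6,0.1]])

```text
time_s: 17.5
eef_pos: [0.4863, -0.2891, 0.0942]
tool_rot: [[0.988, 0.152, 0.003], [0.152, -0.988, -0.003], [0.002, 0.003, -1.0]]
contact_force: [-0.5, -0.2, -2.2]
width: 0.0333
grip_force: 35.4
```

```bash
python3 - <<'E'
from h import *
goto(scan(.075),down(RY)); o=arm.observe()
O=o["eef_pos"]-.0033*XR+.0023*Z; eye=O+.0675*XR+.0135*Z; d=(XR-Z)*np.sqrt(.5); nrm=(Z-XR)*np.sqrt(.5)
k=(LAB-eye)@nrm/(d@nrm); print("dist",k,"miss",eye+k*d-LAB)
s=arm.snapshot("side")
x,y=proj("side",LAB)[0].astype(int)
im=cv2.resize(s[y-75:y+45,x-100:x+60],(800,600),interpolation=cv2.INTER_CUBIC)[:,:,::-1]; cv2.imwrite("pics/c7.png",im)
Y=np.array([-XR[1],XR[0],0])
f=lambda P:((proj("side",P)-[x-100,y-75])*5).round(0)
print(x,y,"label",f(LAB),"eye",f(eye),"head top FR",f(O+.08*XR-.024*Y+.04*Z),"FL",f(O+.08*XR+.024*Y+.04*Z),"RR",f(O+.045*XR-.024*Y+.04*Z),"tailR",f(O-.08*XR-.017*Y+.034*Z))
E
```

```text
row [ 0.003 -0.002  0.   ] [-0.09 -0.16  0.19] | pose [ 0.486 -0.289  0.094] q [ 0.728  0.383 -0.331  1.862  0.155  0.918 -1.094] F [-0.514 -0.223 -2.217] w 0.0333 t 17.5
dist 0.07572291389329995 miss [ 0.002 -0.001  0.001]
391 311 label [[505. 376.]] eye [[439. 344.]] head top FR [[491. 324.]] FL [[431. 271.]] RR [[438. 352.]] tailR [[230. 455.]]
```

View pics/c7.png

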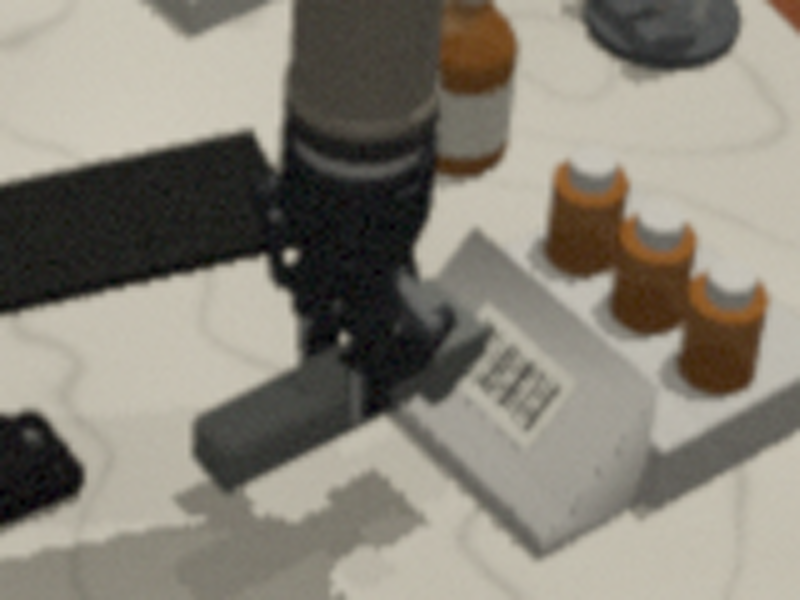

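The final view shows the head's front corner at (490,325) and the tail at (230,455), as predicted. The label's visible corners give a middle of (506,378) against a predicted (505,376). The aim is right, so I hold.

>>> servo_tool(steps=[[0,0,0,0,0,0,0.1],[0,0,0,0,0,0,0.1],[0,0,0,0,0,0,0.1],[0,0,0,0,0,0,0.1],[0,0,0,0,0,0,0.1],[0,0,0,0,0,0,0.1],[0,0,0,0,0,0,0.1],[0,0,0,0,0,0,0.1],[0,0,0,0,0,0,0.1],[0,0,0,0,0,0,0.1]])

```text
time_s: 18.8
eef_pos: [0.4863, -0.2892, 0.0943]
tool_rot: [[0.988, 0.152, 0.003], [0.152, -0.988, -0.003], [0.002, 0.003, -1.0]]
contact_force: [0.9, -0.6, -1.5]
width: 0.0329
grip_force: 35.4
```

>>> servo_tool(steps=[[0,0,0,0,0,0,0.1],[0,0,0,0,0,0,0.1],[0,0,0,0,0,0,0.1],[0,0,0,0,0,0,0.1],[0,0,0,-1,0,-1,0.1],[0,0,0,-2,0,-3,0.1],[0,0,0,-3,0,-4.5,0.1],[0,0,0,-3,0,-4.5,0.1]])

```text
time_s: 19.8
eef_pos: [0.4566, -0.295, 0.1415]
tool_rot: [[0.989, 0.15, 0.006], [0.15, -0.989, -0.005], [0.005, 0.006, -1.0]]
contact_force: [-0.7, -0.1, -2.4]
width: 0.0333
grip_force: 35.6
```

```bash
python3 - <<'E'
from h import *
# refine pad from a clear top view (scanner off it)
t=arm.snapshot("top");cv2.imwrite("pics/t8.png",t[:,:,::-1])
r=cv2.GaussianBlur(t,(3,3),0).max(2);m=np.zeros_like(r);m[200:290,290:345]=(r[200:290,290:345]<95)
h=cv2.convexHull(max(cv2.findContours(m,0,1)[0],key=cv2.contourArea));q=cv2.minAreaRect(h)
B=np.array([plane("top",p,.012) for p in cv2.boxPoints(q)]);print("pad",q,B.mean(0),[np.linalg.norm(B[i]-B[i-1]).round(4) for i in range(4)])
# target
c,s=np.cos(PYAW),np.sin(PYAW);X=np.array([c,s,0])
T=PADC+.0033*X; print("target",T)
goto(T+[0,0,.08],down(PYAW)); goto(T+[0,0,-.0018],down(PYAW))
E
```

```text
pad ((316.53265380859375, 244.5584716796875), (29.81012725830078, 67.60176086425781), 7.696051120758057) [ 0.484 -0.021  0.012] [np.float64(0.0947), np.float64(0.2157), np.float64(0.0954), np.float64(0.2157)]
target [ 0.488 -0.022  0.012]
row [ 0.004 -0.005  0.284] [  7.14 -26.46   4.75] | pose [ 0.457 -0.294  0.14 ] q [ 0.776  0.289 -0.338  1.875  0.115  0.99  -1.031] F [-0.064 -0.289 -2.519] w 0.0333 t 19.85
row [ 0.004 -0.005  0.284] [  7.11 -26.5   12.93] | pose [ 0.457 -0.294  0.14 ] q [ 0.776  0.289 -0.338  1.875  0.115  0.99  -1.031] F [-0.064 -0.289 -2.519] w 0.0333 t 19.85
```

>>> servo_tool(steps=[[0,0,0.03,0.8,-3,0,0.1],[0,0,0.07,1.7,-6.5,0,0.1],[0,0,0.11,2.6,-10,0,0.1],[0,0,0.15,3.5,-13.5,0,0.1],[0,0,0.19,4.5,-17,0,0.1],[0,0,0.23,5.5,-20.5,1,0.1],[0.004,-0.005,0.26,6.5,-24,2,0.1],[0.004,-0.005,0.284,7.1,-26.5,3,0.1],[0.004,-0.005,0.284,7.1,-26.5,4.7,0.1],[0.004,-0.005,0.284,7.1,-26.5,4.7,0.1]])

```text
time_s: 21.1
eef_pos: [0.485, -0.0218, 0.0898]
tool_rot: [[0.991, -0.132, -0.006], [-0.132, -0.991, 0.001], [-0.006, -0.0, -1.0]]
contact_force: [-0.5, -0.7, -1.8]
width: 0.0332
grip_force: 35.5
```

>>> servo_tool(steps=[[0,0,0,0,0,0,0.1],[0,0,0,0,0,0,0.1]])

```text
time_s: 21.35
eef_pos: [0.4871, -0.022, 0.0921]
tool_rot: [[0.991, -0.133, -0.001], [-0.133, -0.991, 0.001], [-0.001, -0.001, -1.0]]
contact_force: [0.3, -0.1, -3.0]
width: 0.0331
grip_force: 35.5
```

```bash
python3 - <<'E'
from h import *
c,s=np.cos(PYAW),np.sin(PYAW);T=PADC+.0033*np.array([c,s,0])
goto(T-[0,0,.0018],down(PYAW)); print(arm.observe()["tool_rot"][2])
E
```

```text
row [-0.001  0.001 -0.001] [0.06 0.02 8.19] | pose [ 0.487 -0.022  0.092] q [ 0.356  0.274 -0.458  2.036  0.156  0.866 -1.893] F [ 0.304 -0.14  -2.973] w 0.0331 t 21.35
[-0.001 -0.001 -1.   ]
```

>>> servo_tool(steps=[[0,0,0,0.1,0,3,0.1],[0,0,0,0.1,0,5,0.1],[0,0,0,0.1,0,6.5,0.1],[0,0,0,0.1,0,7.3,0.1],[0,0,0,0.1,0,7.7,0.1],[0,0,0,0.1,0,8.0,0.1],[0,0,0,0.1,0,8.0,0.1],[0,0,0,0.1,0,8.0,0.1]])

```text
time_s: 22.35
eef_pos: [0.4879, -0.0211, 0.0119]
tool_rot: [[0.991, -0.132, -0.001], [-0.132, -0.991, 0.001], [-0.002, -0.001, -1.0]]
contact_force: [-0.4, -0.3, -2.4]
width: 0.0333
grip_force: 35.5
```

>>> servo_tool(steps=[[0,0,0,0,0,0.1,0.1],[0,0,0,0,0,0.2,0.1],[0,0,0,0,0,0.2,0.1]])

```text
time_s: 22.72
eef_pos: [0.4876, -0.0211, 0.0099]
tool_rot: [[0.991, -0.131, -0.002], [-0.131, -0.991, 0.001], [-0.002, -0.001, -1.0]]
contact_force: [-1.7, -0.5, 2.7]
width: 0.0333
grip_force: 36.1
```

Contact with the pad: the weight is off the gripper. Now I'll open gently, let it settle, and lift away.

>>> servo_tool(steps=[[0,0,0,0,0,0,0.45],[0,0,0,0,0,0,0.6],[0,0,0,0,0,0,1],[0,0,0,0,0,0,1],[0,0,0,0,0,0,1],[0,0,0,0,0,-2,1],[0,0,0,0,0,-6,1],[0,0,0,0,0,-11,1],[0,0,0,0,0,-17,1],[0,0,0,0,0,-22,1]])

```text
time_s: 23.98
eef_pos: [0.4882, -0.0213, 0.232]
tool_rot: [[0.991, -0.131, -0.0], [-0.131, -0.991, 0.001], [-0.001, -0.001, -1.0]]
contact_force: [0.1, 0.2, 0.2]
width: 0.0854
grip_force: 0.0
```

>>> servo_tool(steps=[[0,0,0,-2,4,0,1],[0,0,0,-4,9,0,1],[0,0,0,-6,14,0,1],[0,0,0,-7,19,0,1],[0,0,0,-8,24,0,1],[0,0,0,-8,28,0,1],[0,0,0,-8,28,0,1],[0,0,0,-8,28,0,1]])

```text
time_s: 24.98
eef_pos: [0.372, -0.2875, 0.2293]
tool_rot: [[0.991, -0.131, -0.002], [-0.131, -0.991, 0.002], [-0.003, -0.002, -1.0]]
contact_force: [0.7, 0.3, -0.4]
width: 0.0852
grip_force: 0.0
```

```bash
python3 - <<'E'
from h import *
t=arm.snapshot("top");s=arm.snapshot("side")
r=cv2.GaussianBlur(t,(3,3),0).max(2);m=np.zeros_like(r);m[200:290,290:345]=(r[200:290,290:345]<95)
h=cv2.convexHull(max(cv2.findContours(m,0,1)[0],key=cv2.contourArea));q=cv2.minAreaRect(h);print("pad",q)
k=np.zeros_like(r);cv2.fillConvexPoly(k,h,1);k=cv2.erode(k,np.ones((7,7)))
sm=((r>75)&(k>0)).astype(np.uint8);c=max(cv2.findContours(sm,0,1)[0],key=cv2.contourArea);q=cv2.minAreaRect(c);print("scanner",q)
B=np.array([plane("top",p,.04) for p in cv2.boxPoints(q)]);print(B.mean(0),[np.linalg.norm(B[i]-B[i-1]).round(3) for i in range(4)])
# lengthwise centre line: row means of the scanner mask, in world and in the pad's frame
cc,ss=np.cos(PYAW),np.sin(PYAW)
for v in range(215,278,8):
    u=np.where(sm[v])[0]
    if len(u):
        p=plane("top",(u.mean(),v),.046)-PADC;print(v,len(u),"pad frame mm",(1000*np.array([cc*p[0]+ss*p[1],-ss*p[0]+cc*p[1]])).round(1))
# change elsewhere, top view
a=cv2.imread("pics/t8.png")[:,:,::-1];d=cv2.absdiff(cv2.GaussianBlur(a,(5,5),0),cv2.GaussianBlur(t,(5,5),0)).max(2)
a0=cv2.imread("pics/top0.png")[:,:,::-1];d0=cv2.absdiff(cv2.GaussianBlur(a0,(5,5),0),cv2.GaussianBlur(t,(5,5),0)).max(2)
n,_,st,_=cv2.connectedComponentsWithStats((d0>25).astype(np.uint8))
print("changed vs start",[x.tolist() for x in st[1:] if x[4]>12]);print(arm.observe()["time_s"],arm.observe()["contact_force"],arm.observe()["eef_pos"])
E
```

```text
pad ((316.5416259765625, 244.4921112060547), (30.07796287536621, 67.73567962646484), 7.696051120758057)
scanner ((317.6573791503906, 243.79696655273438), (16.10183334350586, 51.36912155151367), 4.085616588592529)
[ 0.486 -0.024  0.04 ] [np.float64(0.05), np.float64(0.161), np.float64(0.05), np.float64(0.161)]
223 16 pad frame mm [66.2  0.2]
231 10 pad frame mm [41.   0.1]
239 8 pad frame mm [15.7  1.4]
247 11 pad frame mm [-9.4  1.2]
255 10 pad frame mm [-34.7   2.6]
263 10 pad frame mm [-59.8   2.4]
changed vs start [[222, 182, 4, 6, 22], [245, 191, 8, 11, 54], [224, 192, 11, 11, 51], [312, 219, 15, 7, 52], [345, 263, 149, 186, 11984], [574, 345, 20, 12, 90], [524, 349, 13, 8, 78], [611, 351, 19, 15, 237], [380, 359, 260, 121, 11616], [443, 360, 77, 50, 1854], [604, 365, 5, 5, 17], [301, 399, 10, 10, 46], [337, 400, 49, 80, 1879], [281, 407, 4, 8, 18], [327, 409, 5, 6, 13], [306, 412, 12, 10, 54], [277, 418, 62, 62, 1051], [377, 468, 24, 12, 160]]
25.075 [ 0.284  0.845 -0.163] [ 0.372 -0.287  0.229]
```

```bash
python3 -c "
from workcell import arm
print(arm.job_done())"
```

```text
the job is handed in; nothing more can be done
None
```

The job is handed in at about 25 s: the switch is on and staying there, the label was scanned from about 76 mm and held for over a second, and the scanner is back flat within about 3 mm of its pad's middle line. My first grip closed on nothing because the fingertips sit about 2 cm further back than the reported pose; the second grip held, and I saw nothing else on the bench disturbed, though the arm hid part of the bench (the mouse included) in the final check.

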